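# Go round the snap lid of the powder tub

### The job

Close the snap lid of the wide low tub, the one with the pull tab: go round its notched rim with a fingertip and press the six rim sections down flush one after another, starting with the section that has the pull tab and going clockwise as seen from above. Press gently, only touch and never lift anything, leave the tub where it stands and the tape roll lying on the lid, and do not disturb the other things on the bench.

Things in the scene. Friction and masses are not known exactly. Their poses are not given: they have to be found in the camera images.
- tub: Wide low round tub: white, 140 mm across, 80 mm tall, 2.4 to 3.5 kg, loose on rubber feet, with a blue snap lid (the tall tub has a smooth one). Origin: centre of its underside; z up, x towards the lid's pull tab. Lid: a fixed flat disc 129 mm across, top 82 mm above the origin; round it a rim of inner radius 65, outer 81, middle 73 mm, notched into six equal 60 degree sections.
- tape: Roll of yellow tape, 54 mm across and 19 mm high, lying flat on the disc in the middle of the lid; origin: centre of its underside. Leave it there.
- beaker: Glass beaker, 72 mm across, 90 mm tall, open at the top; origin: centre of its underside. Leave alone.
- jar: Small closed jar, 56 mm across, 70 mm tall; origin: centre of its underside. Leave alone.
- tiles: Small stack of square tiles (one piece), 60 x 60 x 60 mm; origin: centre of its underside. Leave alone.
- spoon: Metal spoon lying on the bench to the left in front of the tub, about 190 mm long along its x axis. Leave alone.
- marker: Marker pen lying on the bench to the right in front of the tub, 130 mm long along its x axis, 18 mm thick. Leave alone.
- top0 (a point): Middle of the top face of lid section 0, 73 mm from the tub's axis: 93 mm above the tub's origin while proud, 88 mm when flush. Carries the pull tab, a tongue out to 102 mm from the axis, 8 mm below this top. Level over the middle 30 degrees; both ends slope down 6 mm over the last 13 degrees, so a fingertip sliding at flush height rides onto it.
- sec0 (a joint): How far lid section 0 is pressed down: 0 = fully proud, 0.005 m = flush, on its stop. It slides straight down, takes 1 to 2 N to move and stays where it is left.
- top1 (a point): Middle of the top face of lid section 1, 73 mm from the tub's axis: 93 mm above the tub's origin while proud, 88 mm when flush. It is number 1 clockwise (seen from above) from the tab section, 60 degrees round. Level over the middle 30 degrees; both ends slope down 6 mm over the last 13 degrees, so a fingertip sliding at flush height rides onto it.
- sec1 (a joint): How far lid section 1 is pressed down: 0 = fully proud, 0.005 m = flush, on its stop. It slides straight down, takes 1 to 2 N to move and stays where it is left.
- top2 (a point): Middle of the top face of lid section 2, 73 mm from the tub's axis: 93 mm above the tub's origin while proud, 88 mm when flush. It is number 2 clockwise (seen from above) from the tab section, 120 degrees round. Level over the middle 30 degrees; both ends slope down 6 mm over the last 13 degrees, so a fingertip sliding at flush height rides onto it.
- sec2 (a joint): How far lid section 2 is pressed down: 0 = fully proud, 0.005 m = flush, on its stop. It slides straight down, takes 1 to 2 N to move and stays where it is left.
- top3 (a point): Middle of the top face of lid section 3, 73 mm from the tub's axis: 93 mm above the tub's origin while proud, 88 mm when flush. It is number 3 clockwise (seen from above) from the tab section, 180 degrees round. Level over the middle 30 degrees; both ends slope down 6 mm over the last 13 degrees, so a fingertip sliding at flush height rides onto it.
- sec3 (a joint): How far lid section 3 is pressed down: 0 = fully proud, 0.005 m = flush, on its stop. It slides straight down, takes 1 to 2 N to move and stays where it is left.
- top4 (a point): Middle of the top face of lid section 4, 73 mm from the tub's axis: 93 mm above the tub's origin while proud, 88 mm when flush. It is number 4 clockwise (seen from above) from the tab section, 240 degrees round. Level over the middle 30 degrees; both ends slope down 6 mm over the last 13 degrees, so a fingertip sliding at flush height rides onto it.
- sec4 (a joint): How far lid section 4 is pressed down: 0 = fully proud, 0.005 m = flush, on its stop. It slides straight down, takes 1 to 2 N to move and stays where it is left.
- top5 (a point): Middle of the top face of lid section 5, 73 mm from the tub's axis: 93 mm above the tub's origin while proud, 88 mm when flush. It is number 5 clockwise (seen from above) from the tab section, 300 degrees round. Level over the middle 30 degrees; both ends slope down 6 mm over the last 13 degrees, so a fingertip sliding at flush height rides onto it.
- sec5 (a joint): How far lid section 5 is pressed down: 0 = fully proud, 0.005 m = flush, on its stop. It slides straight down, takes 1 to 2 N to move and stays where it is left.
Not all that is in view belongs to the job. There is more than one size of the tape; the one meant has the size given above. Leave any yellow look-alike of the tub alone.

How it is judged:
By the outcome, as a careful person would: the job done as asked, in the order asked, and still so for the second after the job is handed in, with the robot touching nothing.
It also fails if it takes over 64 s, if anything falls off the work surface, if the arm or the gripper's body presses on something with over 40 N, if the wrist force passes 120 N, or if a joint passes its speed limit or range.

### The arm

A 6-joint arm with a two-finger parallel gripper is mounted at the origin on the work surface. World frame = base frame: x ahead of the robot, y to its left, z up, the work surface at z = 0. Lengths are in m, angles in rad, forces in N, time in s.
With the tool pointing down it reaches from about 0.375 to 0.9 m from the base axis. Payload 3.1 kg.
Tool frame: the origin (TCP) lies between the finger pads; the fingertips stand 8 mm ahead of it and the grasp point (between the pads) lies 11 mm behind it; z points along the fingers, y is the line along which they close (so a half turn about z gives the same grasp; the last joint's range is limited). The gripper opens to 85 mm and grips with 20 to 120 N. Pads are 22 mm wide; open, the fingers measure 114 mm over their backs; the gripper's body (76 mm by 85 mm) begins 54 mm behind the grasp point. The pads swing forward as they close: fully open they stand 13 mm farther back than shut.
Start: joints at [0.935, 0.527, 1.433, -0, 1.181, -0.178], TCP at [0.276, 0.561, 0.239] pointing down, gripper open.
Joint ranges: [-3.08, 3.08], [-0.75, 2.2], [0.22, 2.44], [-1.43, 4.57], [0, 2.65], [-2.85, 2.85]. Speed limits (rad/s): [2.79, 2.79, 3.14, 3.14, 3.14, 3.14].

### API

Orientations are given as a unit quaternion [x, y, z, w].
In Python, from station import readout, cams, sign_off gives the robot as it stands.
- The arm moves only by the tool send_rows, never from a script. Its argument "commands" is text: rows parted by semicolons, each of 5 numbers parted by spaces: the finger opening in mm, from 0 to 85.4, then the shift along the tool's x, y, z each as a share of 0.02 m, from -1 to 1, then the turn about the tool's z as a share of 4 degrees, from -1 to 1. In form: grip dx dy dz spin; .... A call has 1 to 20 rows; each row shifts and turns the commanded pose from where the row before left it, along the tool's axes as they then stand; what a row does not reach is not made up. A row lasts 1/12 s, in which the tool goes at most 41.7 mm and 7.16 degrees, less where a joint would pass 70% of its speed; a pose out of reach is approached as far as the arm can. A call with a number of a shift or a turn outside -1 to 1 is refused whole. A call with a gripper value outside its range is refused whole. The fingers move at their own pace and stop on an object; "grip_force" is the grip in N (left out, the last holds). Time passes only in rows, so rows that do not move let the fingers close. It gives the time, the measured TCP pose, the force, the opening and the grip force at its end, in the units of the state.
- readout.sense(): the state, without advancing time (a new reading comes with each control period).
- cams.snapshot(name): name is "scene" or "top" or "wrist"; returns a dict with "pixels" (480x640x3 uint8, red, green, blue), "intrinsics" (3x3 intrinsics, pixels), "eye" and "rotation" of the camera in the world. Camera axes: x right, y down, z forward; pixel columns grow to the right and rows downward; lengths in m; the calibration is good to about 2 mm. A picture is of the moment at which its call begins. There is no depth.
- sign_off(): hands the job in; it is judged then, once.
The state is a dict: "t": time; "q": joint angles; "qd": joint speeds; "tau": joint torques, N m; "tcp_pos": TCP position; "tool_rot": TCP orientation; "force": force on the tool from outside, world axes, zero at the start; "ft_torque": the same for the moment, N m; "finger_gap": opening from 0.0 (shut) to 1.0 (fully open); "gripper_force": force on a finger pad.
Only numpy, scipy, OpenCV 4.12 (cv2) and the standard library are available. Lean on these libraries where they do the work, as an engineer would, in place of code of your own. Each camera call takes 0.05 s, during which the arm holds its last target. There are 200 camera calls.

## Working session

There is one attempt and no reset: what is moved stays moved. The work goes in short steps, Python scripts to look and compute and a tool call to move; the robot and the scene stay as the last step left them, time stands still between calls to the robot, and variables do not carry over. Pictures are saved under pics/ and viewed, at most 10 in all, crops included, and the job is handed in when it is done.

Besides the shell and the picture viewer there is one more tool, called after "Call:" as name(argument=value, ...), one argument or row to a line, values as JSON. send_rows: Moves the arm, as the interface text tells. Its arguments: {"type":"object","properties":{"commands":{"type":"string"},"grip_force":{"type":"number"}},"required":["commands"]}

```bash
mkdir -p pics; python3 - <<'E'
from station import readout,cams
import cv2,pickle
s=readout.sense();print(s['t'],s['tcp_pos'],s['tool_rot'],s['force'],s['finger_gap'])
for n in('scene','top'):
    d=cams.snapshot(n);cv2.imwrite(f'pics/{n}0.png',d['pixels'][:,:,::-1]);pickle.dump(d,open(n+'0.pkl','wb'));print(n,d['intrinsics'],d['eye'],d['rotation'])
E
```

```text
0.0 [0.27520516 0.56036396 0.23832096] [ 2.26411590e-01  9.74031105e-01 -9.96130820e-04 -4.52872802e-04] [ 1.49903344 -0.20137269  0.65954696] 0.9976116722492315
scene [[578.66616083   0.         310.63561005]
 [  0.         578.66616083 238.99577088]
 [  0.           0.           1.        ]] [0.98013141 0.73831814 0.75525847] [ 0.21284541  0.87236051 -0.42462038 -0.11567846]
top [[463.72877601   0.         313.34490232]
 [  0.         463.72877601 238.7711526 ]
 [  0.           0.           1.        ]] [4.80536866e-01 4.51700946e-04 8.98703196e-01] [-0.70006839  0.7127579  -0.03214971  0.02910018]
```

View pics/top0.png

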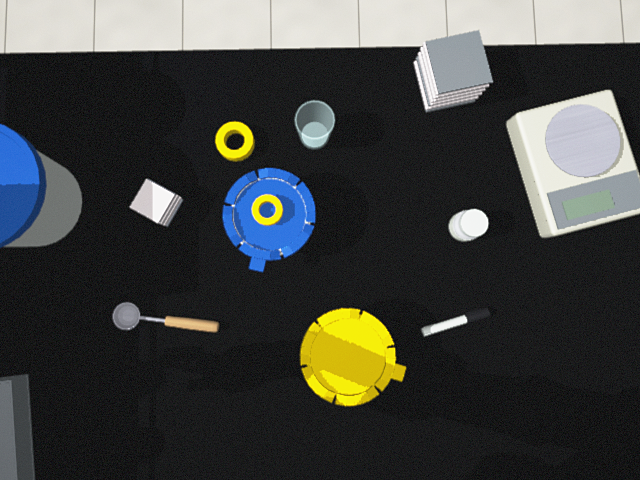

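View pics/scene0.png

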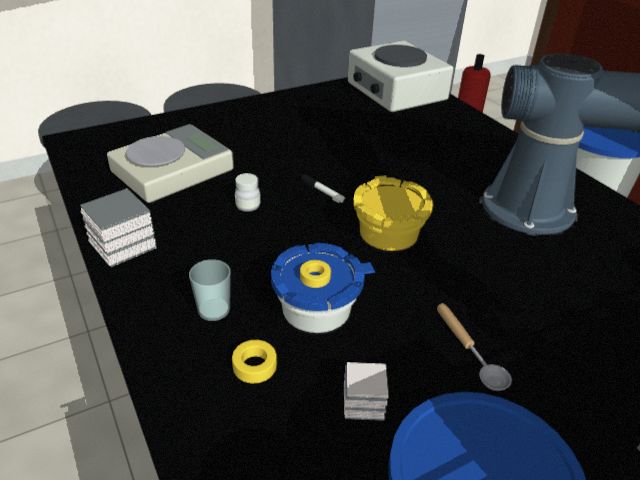

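Top view: the candidates are the blue notched tub with pull tab at about (268,214), its yellow look-alike at (349,356), and the tall tub with the smooth lid at (10,190). I choose the blue notched one with the small tape on it at (267,209). Next is a close crop to check.

```bash
cat > h.py <<'E'
import numpy as np,cv2,pickle
from scipy.spatial.transform import Rotation as R
def rm(d):
    r=np.array(d['rotation']); return r if r.shape==(3,3) else R.from_quat(r).as_matrix()
def px2w(d,uv,z):
    v=rm(d)@np.linalg.inv(d['intrinsics'])@np.array([uv[0],uv[1],1.]);e=np.array(d['eye']);return e+v*(z-e[2])/v[2]
def w2px(d,p):
    c=rm(d).T@(np.array(p)-d['eye']);q=d['intrinsics']@c;return q[:2]/q[2]
E
python3 - <<'E'
from h import *
d=pickle.load(open('top0.pkl','rb'))
im=d['pixels'][:,:,::-1]
hsv=cv2.cvtColor(im.copy(),cv2.COLOR_BGR2HSV)
m=cv2.inRange(hsv,(95,100,60),(130,255,255));m[:,:200]=0
# metric top-down rectification at z=.092: 0.25mm... 2 px/mm
c0=px2w(d,(268,214),.09);print(c0)
g=np.array([[w2px(d,c0+[ -(v-300)/2500., -(u-300)/2500.,0]) for u in range(600)] for v in range(600)],np.float32)
r=cv2.remap(im,g,None,cv2.INTER_CUBIC)
cs,_=cv2.findContours(m,cv2.RETR_EXTERNAL,cv2.CHAIN_APPROX_NONE);c=max(cs,key=cv2.contourArea)
W=np.array([px2w(d,p[0],.09)[:2] for p in c])
from scipy.optimize import least_squares
f=least_squares(lambda q:np.hypot(*(W-q[:2]).T)-q[2],[*c0[:2],.081],loss='soft_l1',f_scale=.001)
print(f.x)
a=W-f.x[:2];k=np.hypot(*a.T)>.092;t=a[k].mean(0);print('tab',np.degrees(np.arctan2(t[1],t[0])),np.hypot(*a.T).max())
for p,z in((( 267,209),.1),((314,133),.0),((155,202),.06),((235,141),.019)):print(p,px2w(d,p,z))
cv2.imwrite('pics/crop.png',r)
E
```

```text
[0.59587664 0.07523792 0.09      ]
[0.59685142 0.07359649 0.0814867 ]
tab 166.12121011738154 0.10353345040502689
(267, 209) [0.60324397 0.07596563 0.1       ]
(314, 133) [ 0.76921812 -0.00925305  0.        ]
(155, 202) [0.62588329 0.28401251 0.06      ]
(235, 141) [0.74983651 0.14436611 0.019     ]
```

View pics/crop.png

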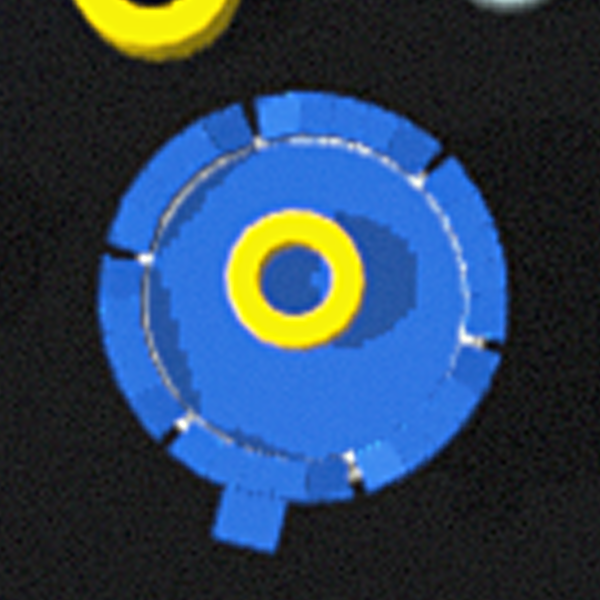

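The crop shows the blue rim with the tab at (249,520). The lid centre is near (303,297), and the tape sits slightly above centre at (295,279). So the tub centre is about (0.597, 0.0736), with the tab direction at 166°. First I spin to square up and shut the fingers, then travel.

Call:
send_rows(
  commands="0 0 0 0 -0.94;0 0 0 0 -0.94;0 0 0 0 -0.94;0 0 0 0 -0.94;0 0 0 0 -0.94;0 0 0 0 -0.94;0 0 0 0 -0.92;0 -0.47 -0.87 0 0;0 -0.47 -0.87 0 0;0 -0.47 -0.87 0 0;0 -0.47 -0.87 0 0;0 -0.47 -0.87 0 0;0 -0.47 -0.87 0 0;0 -0.47 -0.87 0 0;0 -0.47 -0.87 0 0;0 -0.47 -0.87 0 0;0 -0.47 -0.87 0 0",
  grip_force=20,
)

```text
t: 1.52
tcp_pos: [0.3699, 0.386, 0.2389]
tool_rot: [-0.001, 1.0, -0.0, -0.0]
force: [0.5, 0.4, -0.2]
finger_gap: -0.001
gripper_force: 0.0
```

Call:
send_rows(
  commands="0 -0.47 -0.87 0 0;0 -0.47 -0.87 0 0;0 -0.47 -0.87 0 0;0 -0.47 -0.87 0 0;0 -0.47 -0.87 0 0;0 -0.47 -0.87 0 0;0 -0.47 -0.87 0 0;0 -0.47 -0.87 0 0;0 -0.47 -0.87 0 0;0 -0.47 -0.87 0 0;0 -0.47 -0.87 0 0;0 -0.47 -0.87 0 0;0 -0.47 -0.87 0 0;0 0 0 0 0;0 0 0 0 0;0 0 0 0 0",
)

```text
t: 2.85
tcp_pos: [0.4916, 0.1613, 0.239]
tool_rot: [-0.0, 1.0, 0.0, -0.001]
force: [-0.8, 0.6, -0.0]
finger_gap: -0.002
gripper_force: 0.0
```

Call:
send_rows(
  commands="0 -0.43 -0.88 0 0;0 -0.43 -0.88 0 0;0 -0.43 -0.88 0 0;0 -0.43 -0.88 0 0;0 0 0 1 0;0 0 0 1 0;0 0 0 1 0;0 0 0 1 0;0 0 0 1 0;0 0 0 1 0;0 0 0 0.7 0;0 0 0 0 0;0 0 0 0 0;0 0 0 0 0",
)

```text
t: 4.02
tcp_pos: [0.5271, 0.0913, 0.106]
tool_rot: [-0.001, 1.0, 0.0, 0.001]
force: [0.1, -1.2, 0.0]
finger_gap: 0.002
gripper_force: 0.0
```

```bash
python3 - <<'E'
from station import readout,cams
from h import *
s=readout.sense();print(s['t'],s['tcp_pos'],s['force'])
d=cams.snapshot('scene');c=d['pixels'][190:350,220:420,::-1];c=cv2.resize(c,None,fx=3.5,fy=3.5,interpolation=2)
w=cams.snapshot('wrist');pickle.dump(w,open('w1.pkl','wb'))
cv2.imwrite('pics/s1.png',c);cv2.imwrite('pics/w1.png',w['pixels'][:,:,::-1])
E
```

```text
4.0167 [0.52711674 0.09129294 0.10599614] [ 0.05660761 -1.23628341  0.00588599]
```

View pics/s1.png

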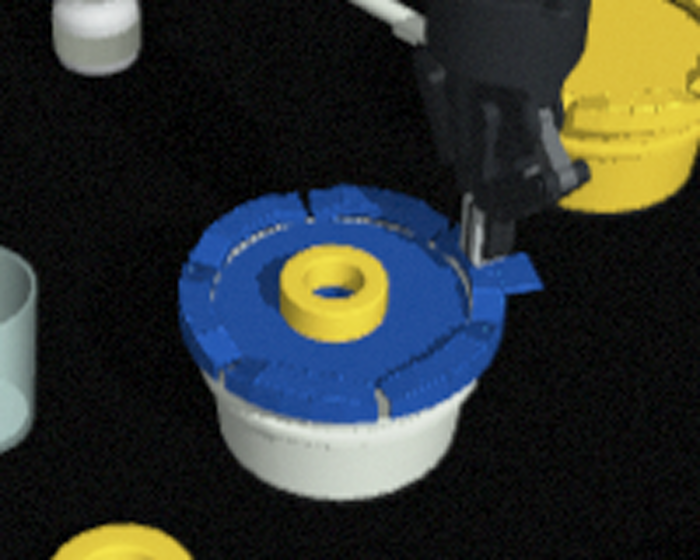

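View pics/w1.png

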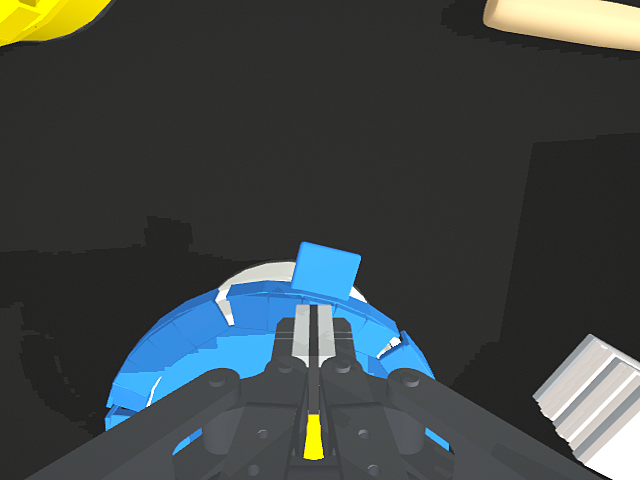

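The scene crop shows the fingertips just above the tab section, and the tape near the lid's middle. In the wrist view the tip at (313,350) is centred between the notches at (222,305) and (392,345). I start the press.

Call:
send_rows(
  commands="0 0 0 0.1 0;0 0 0 0.1 0;0 0 0 0.1 0;0 0 0 0.1 0;0 0 0 0 0;0 0 0 0 0",
)

```text
t: 4.62
tcp_pos: [0.5267, 0.0905, 0.0972]
tool_rot: [-0.001, 1.0, -0.0, -0.0]
force: [0.3, -0.3, -0.3]
finger_gap: -0.001
gripper_force: 0.1
```

Call:
send_rows(
  commands="0 0 0 0.05 0;0 0 0 0.05 0;0 0 0 0 0;0 0 0 0 0",
)

```text
t: 4.95
tcp_pos: [0.5267, 0.0906, 0.096]
tool_rot: [-0.001, 1.0, -0.0, -0.0]
force: [-1.6, -0.5, 5.8]
finger_gap: 0.002
gripper_force: 3.1
```

Call:
send_rows(
  commands="0 0 0 0.05 0;0 0 0 0 0;0 0 0 0 0",
)

```text
t: 5.2
tcp_pos: [0.5266, 0.0906, 0.0958]
tool_rot: [-0.001, 1.0, -0.0, 0.0]
force: [-3.3, -0.3, 12.2]
finger_gap: -0.004
gripper_force: 6.2
```

Section 0 is on its stop: the force climbs to 12 N with no further travel. Next is section 1, 0.5 mm shallower.

Call:
send_rows(
  commands="0 0 0 -0.75 0;0 -0.634 0.656 0 0;0 -0.634 0.656 0 0;0 -0.634 0.656 0 0;0 -0.634 0.656 0 0;0 0 0 0 0;0 0 0 0.3 0;0 0 0 0.1 0;0 0 0 0.1 0;0 0 0 0.1 0;0 0 0 0.1 0;0 0 0 0.025 0;0 0 0 0 0;0 0 0 0 0",
)

```text
t: 6.37
tcp_pos: [0.5763, 0.1428, 0.0959]
tool_rot: [-0.0, 1.0, -0.0, -0.001]
force: [-3.3, 0.3, 8.0]
finger_gap: 0.006
gripper_force: 4.4
```

Call:
send_rows(
  commands="0 0 0 -0.725 0;0 0 0 0 0;0 -0.885 -0.221 0 0;0 -0.885 -0.221 0 0;0 -0.885 -0.221 0 0;0 -0.885 -0.221 0 0;0 0 0 0 0;0 0 0 0.3 0;0 0 0 0.1 0;0 0 0 0.1 0;0 0 0 0.1 0;0 0 0 0.1 0;0 0 0 0.025 0;0 0 0 0 0;0 0 0 0 0",
)

```text
t: 7.62
tcp_pos: [0.647, 0.1259, 0.0959]
tool_rot: [-0.001, 1.0, -0.0, -0.001]
force: [-2.6, -0.2, 7.2]
finger_gap: 0.006
gripper_force: 3.5
```

```bash
python3 - <<'E'
from station import readout,cams
from h import *
s=readout.sense();print(s['tcp_pos'],s['force'])
d=cams.snapshot('scene');c=d['pixels'][190:350,220:420,::-1];c=cv2.resize(c,None,fx=3.5,fy=3.5,interpolation=2)
cv2.imwrite('pics/s2.png',c)
E
```

```text
[0.6469795  0.12586041 0.09587868] [-2.63747952 -0.21731782  7.21145326]
```

View pics/s2.png

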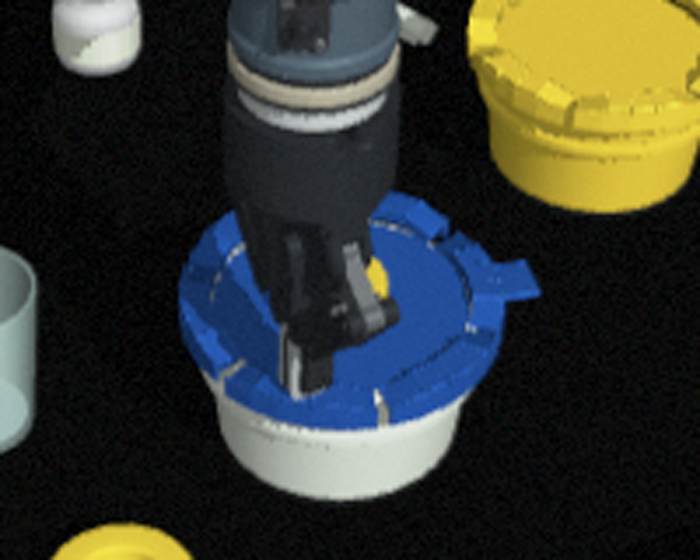

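The fingertip is at the middle of section 2, between the notches at (230,370) and (380,400); the tub and tape have not moved. Sections 3, 4 and 5 follow.

Call:
send_rows(
  commands="0 0 0 -0.725 0;0 0 0 0 0;0 -0.251 -0.878 0 0;0 -0.251 -0.878 0 0;0 -0.251 -0.878 0 0;0 -0.251 -0.878 0 0;0 0 0 0 0;0 0 0 0.3 0;0 0 0 0.1 0;0 0 0 0.1 0;0 0 0 0.1 0;0 0 0 0.1 0;0 0 0 0.025 0;0 0 0 0 0;0 0 0 0 0",
)

```text
t: 8.92
tcp_pos: [0.6679, 0.0563, 0.0959]
tool_rot: [-0.001, 1.0, 0.0, -0.0]
force: [-2.7, 0.2, 6.2]
finger_gap: -0.0
gripper_force: 3.3
```

Call:
send_rows(
  commands="0 0 0 -0.725 0;0 0 0 0 0;0 0.634 -0.656 0 0;0 0.634 -0.656 0 0;0 0.634 -0.656 0 0;0 0.634 -0.656 0 0;0 0 0 0 0;0 0 0 0.3 0;0 0 0 0.1 0;0 0 0 0.1 0;0 0 0 0.1 0;0 0 0 0.1 0;0 0 0 0.025 0;0 0 0 0 0;0 0 0 0 0",
)

```text
t: 10.17
tcp_pos: [0.6184, 0.0032, 0.0959]
tool_rot: [-0.001, 1.0, -0.0, 0.001]
force: [-1.3, 0.3, 6.2]
finger_gap: 0.001
gripper_force: 3.5
```

Call:
send_rows(
  commands="0 0 0 -0.725 0;0 0 0 0 0;0 0.885 0.221 0 0;0 0.885 0.221 0 0;0 0.885 0.221 0 0;0 0.885 0.221 0 0;0 0 0 0 0;0 0 0 0.3 0;0 0 0 0.1 0;0 0 0 0.1 0;0 0 0 0.1 0;0 0 0 0.1 0;0 0 0 0.025 0;0 0 0 0 0;0 0 0 0 0",
)

```text
t: 11.42
tcp_pos: [0.5484, 0.02, 0.0959]
tool_rot: [-0.001, 1.0, -0.0, 0.001]
force: [-0.9, 0.4, 8.8]
finger_gap: -0.003
gripper_force: 3.9
```

Call:
send_rows(
  commands="0 0 0 -0.8 0;0 0 0 -1 0;0 0 0 -1 0;0 0 0 -1 0;0 0 0 -1 0;0 0 0 -1 0;0 0 0 -1 0;0 0 0 -1 0;0 0 -1 0 0;0 0 -1 0 0;0 0 -1 0 0;0 0 -1 0 0;0 0 -1 0 0;0 0 -1 0 0;0 0 -1 0 0;0 0 -1 0 0;0 0 0 0 0;0 0 0 0 0",
)

```text
t: 12.92
tcp_pos: [0.5472, -0.1406, 0.2505]
tool_rot: [0.001, 1.0, 0.0, -0.0]
force: [0.5, 0.2, -0.3]
finger_gap: -0.0
gripper_force: 0.0
```

```bash
python3 - <<'E'
from station import readout,cams
from h import *
s=readout.sense();print(s['t'],s['tcp_pos'],s['force'])
d=cams.snapshot('scene');c=d['pixels'][215:345,250:400,::-1];c=cv2.resize(c,None,fx=4.5,fy=4.5,interpolation=2)
cv2.imwrite('pics/s3.png',c);cv2.imwrite('pics/t3.png',cams.snapshot('top')['pixels'][:,:,::-1])
E
```

```text
12.9167 [ 0.54722676 -0.14055553  0.25046334] [ 0.49096576  0.2261171  -0.28859259]
```

View pics/s3.png

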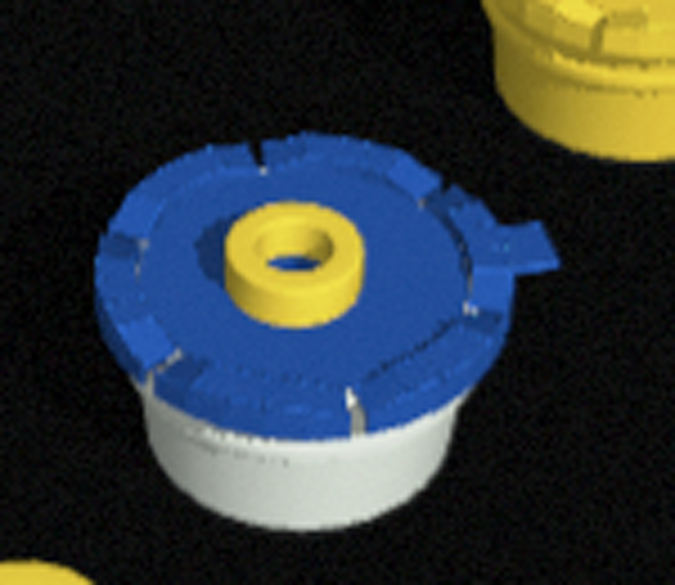

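View pics/t3.png

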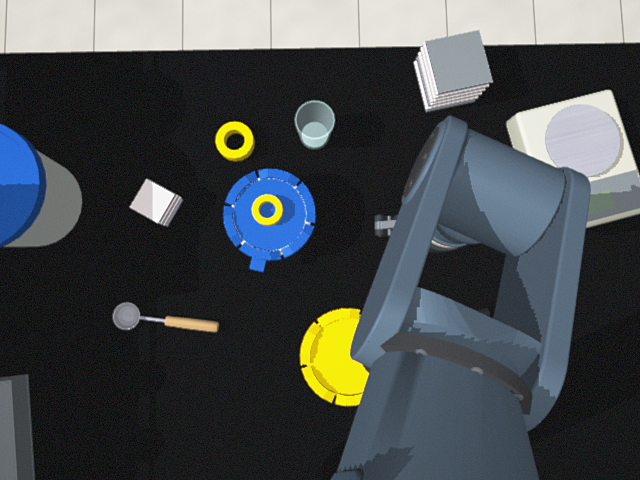

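The rim sections all look level. In the top view the tub (268,214) and tape (267,209) are where they started, and the arm is clear of everything.

```bash
python3 -c "
from station import sign_off
print(sign_off())"
```

```text
the job is handed in; nothing more can be done
None
```

I pressed all six rim sections down flush, clockwise from the pull-tab section, at about 6–12 N each; the tub and tape stayed where they were, and I handed the job in at about 13 s.

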